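# Find the lid that screws home on the filled canister

## Robot

A 6-joint arm with a two-finger parallel gripper is mounted at the origin on the work surface. World frame = base frame: x ahead of the robot, y to its left, z up, the work surface at z = 0. Lengths are in mm, angles in rad, forces in N, time in s.
With the tool pointing down it reaches from about 275 to 750 mm from the base axis. Payload 10.2 kg.
Tool frame: the origin (TCP) lies on the front face of the gripper's body, between the roots of the fingers; the fingertips stand 73 mm ahead of it and the grasp point (between the pads) lies 54 mm ahead of it; z points along the fingers, y is the line along which they close (so a half turn about z gives the same grasp; the last joint's range is limited). The gripper opens to 85 mm and grips with 20 to 120 N. Pads are 22 mm wide; open, the fingers measure 114 mm over their backs; the gripper's body (76 mm by 85 mm) begins 54 mm behind the grasp point. The pads swing forward as they close: fully open they stand 13 mm farther back than shut.
Start: joints at [-1.543, 0.313, 1.498, -0, 1.331, -0.223], TCP at [130.281, -508.585, 303.894] pointing down, gripper open.
Joint ranges: [-2.94, 2.94], [-0.97, 2.17], [0.19, 2.56], [-1.23, 4.37], [0.02, 3.11], [-2.88, 2.88]. Speed limits (rad/s): [2.39, 2.39, 3.01, 3.14, 3.14, 3.14].

## Interface

Orientations are given as a unit quaternion [w, x, y, z].
In Python, from rig import * gives the robot as it stands.
- The arm moves only by the tool step_arm, never from a script. Its argument "plan" is a list of rows, each an object with "offset": the shift along the tool's x, y, z in cm, a list of three; "rot": the turn, a rotation vector about the tool's x, y, z in degrees, a list of three; "gripper": the finger opening in cm, from 0 to 8.54. In form: [{"offset": [x, y, z], "rot": [wx, wy, wz], "gripper": gripper}, ...]. A call has 1 to 12 rows; each row is the pose to reach, as a shift and turn from the pose commanded when the call began, along the tool's axes at that moment; what a row does not reach only later rows make up. A row lasts 1/10 s, in which the tool goes at most 50 mm and 8.59 degrees, less where a joint would pass 70% of its speed; a pose out of reach is approached as far as the arm can. A call with a gripper value outside its range is refused whole. The fingers move at their own pace and stop on an object; "squeeze" is the grip in N (left out, the last holds). Time passes only in rows, so rows that repeat a pose let the fingers close. It gives the time, the measured TCP pose, the force, the opening and the grip force at its end, in the units of the state.
- sense(): the state, without advancing time (a new reading comes with each control period).
- capture(name): name is "side" or "top" or "wrist"; returns a dict with "color" (384x512x3 uint8, red, green, blue), "depth" (384x512 float32, mm along the optical axis (not along the pixel's ray), 0 where there is no reading), "vertical_fov" (degrees; the focal length in pixels is half the picture's height over the tangent of half this angle, whatever the lens; pixels are square), "cx", "cy" (the principal point, pixels), "k1" (the pictures are not rectified: a ray, as slopes to the right and down, at radius r is drawn at 1 + k1 r^2 times it, then the intrinsics apply), "rvec" (rotation vector, rad) and "tvec" (3), from world to camera coordinates, as OpenCV has them; the wrist camera has in their place "mount" (4x4, takes a point from camera to tool coordinates, whose origin is the TCP and whose axes are the flange's). Camera axes: x right, y down, z forward; pixel columns grow to the right and rows downward; lengths in mm; the calibration is good to about 2 mm. A picture is of the moment at which its call begins: read the wrist's pose just before it.
- finish_job(): hands the job in; it is judged then, once.
The state is a dict: "time_s": time; "joints": joint angles; "dq": joint speeds; "tau": joint torques, N m; "eef_pos": TCP position; "ee_rot": TCP orientation; "force": force on the tool from outside, world axes, zero at the start; "wrist_torque": the same for the moment, N m; "grip_width": opening from 0.0 (shut) to 1.0 (fully open); "grip_force": force on a finger pad.
Only numpy, scipy, OpenCV 4.12 (cv2) and the standard library are available. Lean on these libraries where they do the work, as an engineer would, in place of code of your own. Each camera call takes 0.05 s, during which the arm holds its last target. There are 200 camera calls.

## Task

Close the filled white canister clamped in the holder with whichever of the two large orange lids fits it: try a lid on its mouth, turning it clockwise, until you have the one that drops into the thread and screws down fully home, level on the rim. Leave the other large lid lying flat on the counter, open side down and clear of the canister, and do not shift the scoop, the bowl or the small lid.

Things in the scene. Friction and masses are not known exactly. Their poses are not given: they have to be found in the camera images.
- lid_1_center (a point): large orange screw lid, lying open side down: round cap 84 mm across, 45 mm high, with a hexagonal grip on top 40 mm across flats, 46 over corners, 26 mm high; 71 mm high in all, 0.13 kg. Three or four lugs hidden inside. Point: on its axis, 35.5 mm above its lower edge (9.5 mm below the flat of the cap). z up along the axis, x square to one pair of the grip's flats (others at 60, 120 degrees).
- lid_2_center (a point): the other large orange lid, the same outside; which fits is unknown. The lid with as many lugs as the thread has starts drops 7 to 8 mm by its own weight when its lugs meet the gaps (within a third of a turn); turned on clockwise 50 to 100 degrees it sinks 5 to 7 mm more, onto the rim, to a hard stop. The other stays up on the crests, at most leaning a little, however far turned, and lifts off.
- jar_mouth (a point): centre of the mouth of the held canister, level with its rim, 145 mm above the counter, z up. Neck 62 mm across (top 5 mm tapered), 45 mm high, outside thread 74 mm across with 3 or 4 starts at an unknown angle (not the yaw given here). A lid goes 26 mm down over the neck (0.6 mm play all round) and first rides on the crests, its centre 9 mm above this point; fully home it is 5.5 mm below.
- holder: steel holder, base 130 x 130 x 20 mm with four rubber-faced jaws up to 56 mm high, fixed to the counter; it holds fast a white plastic canister 100 mm across, filled with walnuts, upright on its base (it cannot turn). The other open canister, on a wooden board at the far right, is not to be used. Origin: centre of its underside, on the canister's axis.
- small_lid: small orange lid, 56 mm across and 32 mm high, with a hexagonal grip, lying on the counter; belongs to another jar, far too small; not to be shifted. Origin: centre of its underside
- scoop: steel scoop lying on the counter, 185 mm long, 63 mm wide, 30 mm high, blade to +x, handle to -x; not to be shifted. Origin: where the handle meets the blade, on the counter
- bowl: steel bowl, 110 mm across, 50 mm high; not to be shifted. Origin: centre of its underside
There are look-alikes about, which are no part of the job. Leave any turquoise look-alike of the part that bears lid_2_center alone. Leave any turquoise look-alike of the part that bears lid_1_center alone.

How it is judged:
By the outcome, as a careful person would: the job done as asked, in the order asked, and still so for the second after the job is handed in, with the robot touching nothing.
It also fails if it takes over 72 s, if anything falls off the work surface, if the arm or the gripper's body presses on something with over 40 N, if the wrist force passes 120 N, or if a joint passes its speed limit or range.

## Working session

There is one attempt and no reset: what is moved stays moved. The work goes in short steps, Python scripts to look and compute and a tool call to move; the robot and the scene stay as the last step left them, time stands still between calls to the robot, and variables do not carry over. Pictures are saved under pics/ and viewed, at most 10 in all, crops included, and the job is handed in when it is done.

Besides the shell and the picture viewer there is one more tool, called as a command line: name --argument value ..., lists and objects as JSON in quotes. step_arm: Moves the arm, as the interface text tells. Its arguments: {"type":"object","properties":{"plan":{"type":"array"},"squeeze":{"type":"number"}},"required":["plan"]}

```bash
mkdir -p pics; ls
cat > h.py <<'E'
from rig import *
import numpy as np, cv2
from scipy.spatial.transform import Rotation as R
def cloud(c, s=None):
    h,w=c["depth"].shape; f=h/2/np.tan(np.radians(c["vertical_fov"])/2)
    u,v=np.meshgrid(np.arange(w),np.arange(h))
    K=np.array([[f,0,c["cx"]],[0,f,c["cy"]],[0,0,1]],float)
    p=cv2.undistortPoints(np.stack([u,v],-1).reshape(-1,1,2).astype(np.float64),K,np.array([c["k1"],0,0,0,0.])).reshape(h,w,2)
    d=c["depth"].astype(float)
    P=np.dstack([p[...,0]*d,p[...,1]*d,d])
    if "rvec" in c:
        Rm=cv2.Rodrigues(np.array(c["rvec"],float))[0]
        W=(P-np.array(c["tvec"]).ravel())@Rm
    else:
        M=np.array(c["mount"]); q=s["ee_rot"]
        T=P@M[:3,:3].T+M[:3,3]
        W=T@R.from_quat([q[1],q[2],q[3],q[0]]).as_matrix().T+np.array(s["eef_pos"])
    W[d==0]=np.nan
    return W
E
python3 - <<'E'
from h import *
s=sense();print(s)
for n in("top","side"):
    c=capture(n);cv2.imwrite(f"pics/{n}0.png",c["color"][...,::-1])
    W=cloud(c);hsv=cv2.cvtColor(c["color"],cv2.COLOR_RGB2HSV)
    m=((hsv[...,0]<20)&(hsv[...,1]>130)&(hsv[...,2]>80)).astype(np.uint8)
    k,l,st,ce=cv2.connectedComponentsWithStats(m)
    for i in range(1,k):
        if st[i,4]>60:
            p=W[l==i];p=p[~np.isnan(p[:,0])]
            zt=np.percentile(p[:,2],97); t=p[p[:,2]>zt-6]
            print(n,i,st[i],ce[i].round(),"z",zt.round(1),"topc",t.mean(0).round(1),(t.min(0)+t.max(0))[:2]/2, t.max(0)-t.min(0))
E
```

```text
pics
{'time_s': 0.0, 'joints': array([-1.54340599e+00,  3.13469089e-01,  1.49844464e+00, -3.35041989e-05,
        1.33098753e+00, -2.23382334e-01]), 'dq': array([-0.00075698,  0.00030701, -0.00178489, -0.00095769,  0.00054691,
       -0.00070774]), 'tau': array([ 5.11172493e-05, -4.12264431e+01, -2.59742260e+01, -1.87015826e-04,
        4.11340196e-03, -1.11711344e-06]), 'eef_pos': array([ 130.26674534, -508.41174784,  303.32240031]), 'ee_rot': array([-6.52753500e-04,  9.92148715e-01,  1.25061978e-01,  4.78242424e-05]), 'force': array([ 0.34064113, -0.2647153 ,  0.06239853]), 'wrist_torque': array([ 0.03283428, -0.04944883,  0.03083469]), 'grip_force': 0.0, 'grip_width': 1.001321026813875}
top 1 [181  66  27  27 550] [194.  79.] z 133.2 topc [827.  190.2 130.7] [827.83247024 190.80669303] [63.25418674 60.67976873  7.52624097]
top 2 [ 238   76   44   32 1038] [259.  92.] z 63.2 topc [825.2  31.5  60.6] [825.75436771  30.27673794] [ 85.34876377 112.14124878   8.55272937]
top 3 [365  77  24  19 253] [374.  83.] z 23.2 topc [ 868.7 -288.4   20.5] [ 860.41098638 -295.73382895] [53.9960141
[... 3409 characters left out ...]
0 1138] [256. 270.] z 73.3 topc [464.6 239.3  72.3] [465.31802145 237.57729448] [40.24575525 43.40989864  8.04831731]
side 151 [ 139  302   44   50 1772] [162. 326.] z 137.4 topc [547.6 542.1 135.7] [549.17110192 539.7759606 ] [74.58117823 74.43374005  7.36526259]
side 152 [ 191  315   45   52 1927] [214. 340.] z 137.5 topc [448.3 542.4 135.7] [449.24892442 540.59045028] [74.11125319 75.73630013  7.19901761]
side 153 [ 248  328   46   55 2084] [270. 354.] z 137.4 topc [348.5 541.9 135.7] [348.92391597 539.6157126 ] [73.18155412 74.40428037  7.62583198]
side 155 [160 363  50  21 792] [186. 375.] z 137.7 topc [454.4 634.3 135.8] [451.18560421 635.46219627] [70.83124953 46.52553266  5.42349816]
```

View pics/top0.png

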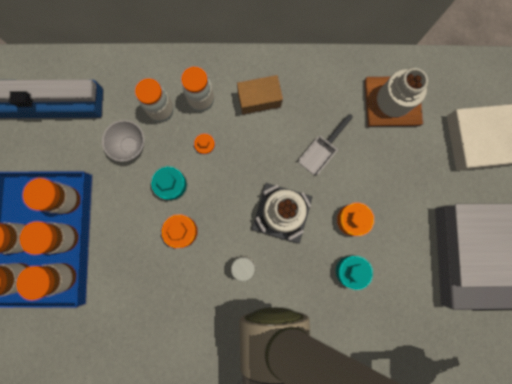

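View pics/side0.png

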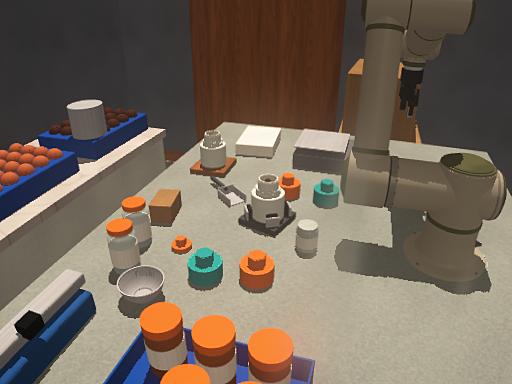

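The top view shows the orange lids at pixels (178,231) and (356,219), the held canister at about (285,209), and turquoise look-alikes at (168,183) and (354,272). The side view agrees. Next I'll measure the mouth and the angles of the hex grips.

```bash
cat >> h.py <<'E'
def hexfit(xy):
    # min distance-across-direction = flats normal
    th=np.radians(np.arange(0,60,1)); ws=[]
    for t in th:
        ws.append(sum(np.ptp(np.percentile(xy@[np.cos(t+a),np.sin(t+a)],[1,99])) for a in (0,np.pi/3,2*np.pi/3))/3)
    i=int(np.argmin(ws)); c=[]
    for a in (0,np.pi/3,2*np.pi/3):
        n=np.array([np.cos(th[i]+a),np.sin(th[i]+a)]); c.append((n,np.mean(np.percentile(xy@n,[1,99]))))
    A=np.array([x[0] for x in c]);b=np.array([x[1] for x in c])
    return np.linalg.lstsq(A,b,rcond=None)[0].round(1), i, round(ws[i],1), round(max(ws),1)
def near(W,xy,r,z0,z1):
    p=W[~np.isnan(W[...,0])]; return p[(np.hypot(*(p[:,:2]-xy).T)<r)&(p[:,2]>z0)&(p[:,2]<z1)]
E
python3 - <<'E'
from h import *
for n in("top","side"):
    W=cloud(capture(n))
    for c in((466,237),(495,-217)):
        p=near(W,c,30,66,80); print(n,c,hexfit(p[:,:2]),len(p), np.median(p[:,2]))
        q=near(W,c,55,38,50);print(len(q),((q.min(0)+q.max(0))/2).round(1),np.ptp(q,axis=0))
    p=near(W,(515,-15),60,138,155)
    (cc,r)=cv2.minEnclosingCircle(p[:,:2].astype(np.float32));print("mouth",len(p),p.mean(0),cc,r,np.percentile(p[:,2],[5,50,95]))
E
```

```text
top (466, 237) (array([466.6, 236.3]), 1, np.float64(39.1), np.float64(40.5)) 244 72.8001424196014
646 [466.3 236.1  44.1] [82.76181732 83.51783313 11.68662615]
top (495, -217) (array([ 495.1, -217.3]), 15, np.float64(39.5), np.float64(41.5)) 241 72.11978349607749
624 [ 494.9 -217.5   44.2] [84.23543543 86.28805617 10.51279545]
mouth 221 [512.97710837 -27.91642256 144.31523264] (513.2601318359375, -28.35773468017578) 31.21712875366211 [139.54420437 144.89033106 147.94096453]
side (466, 237) (array([464.5, 237.7]), 55, np.float64(39.1), np.float64(41.0)) 184 72.6445272037103
461 [464.6 238.9  44. ] [84.42293262 83.97907978 11.877712  ]
side (495, -217) (array([ 493.5, -218.6]), 11, np.float64(40.6), np.float64(42.2)) 75 73.66858860500712
168 [ 490.2 -215.    44.2] [77.69801796 84.72504885 11.58417949]
mouth 146 [511.82975274 -24.77736937 143.5111699 ] (511.6397399902344, -27.139142990112305) 32.639957427978516 [138.448663   143.58532309 147.65718031]
```

```bash
cat >> h.py <<'E'
def to(x,y,z,yaw=None):
    s=sense();q=s["ee_rot"];Rm=R.from_quat([q[1],q[2],q[3],q[0]])
    cur=np.degrees(np.arctan2(*Rm.as_matrix()[[1,0],0]))
    yaw=cur if yaw is None else yaw
    T=R.from_matrix(np.array([[np.cos(np.radians(yaw)),np.sin(np.radians(yaw)),0],[np.sin(np.radians(yaw)),-np.cos(np.radians(yaw)),0],[0,0,-1]]))
    print("pos",np.round(s["eef_pos"],1),"yaw",cur.round(1),"q6",round(float(s["joints"][5]),2),"F",np.round(s["force"],1),"M",np.round(s["wrist_torque"],2),"w",round(s["grip_width"]*85.4,1),"gf",round(s["grip_force"],1),"t",round(s["time_s"],2))
    print("off",np.round(Rm.inv().apply(np.array([x,y,z])-s["eef_pos"])/10,2),"rot",np.round((Rm.inv()*T).as_rotvec(degrees=True),1))
E
python3 -c "
from h import *
to(495,-217,260,165)"
```

```text
pos [ 130.3 -508.5  303.6] yaw 14.4 q6 -0.22 F [ 0.7 -0.3  0.1] M [-0.    0.01  0.04] w 85.6 gf 0.0 t 0.2
off [ 42.57 -19.18   4.38] rot [-0.000e+00 -1.000e-01 -1.506e+02]
```

step_arm --plan '[{"offset":[42.6,-19.2,4.4],"rot":[0,0,-150.6],"gripper":8.5},{"offset":[42.6,-19.2,4.4],"rot":[0,0,-150.6],"gripper":8.5},{"offset":[42.6,-19.2,4.4],"rot":[0,0,-150.6],"gripper":8.5},{"offset":[42.6,-19.2,4.4],"rot":[0,0,-150.6],"gripper":8.5},{"offset":[42.6,-19.2,4.4],"rot":[0,0,-150.6],"gripper":8.5},{"offset":[42.6,-19.2,4.4],"rot":[0,0,-150.6],"gripper":8.5},{"offset":[42.6,-19.2,4.4],"rot":[0,0,-150.6],"gripper":8.5},{"offset":[42.6,-19.2,4.4],"rot":[0,0,-150.6],"gripper":8.5},{"offset":[42.6,-19.2,4.4],"rot":[0,0,-150.6],"gripper":8.5},{"offset":[42.6,-19.2,4.4],"rot":[0,0,-150.6],"gripper":8.5},{"offset":[42.6,-19.2,4.4],"rot":[0,0,-150.6],"gripper":8.5},{"offset":[42.6,-19.2,4.4],"rot":[0,0,-150.6],"gripper":8.5}]'

```text
time_s: 1.4
eef_pos: [495.7, -216.1, 259.4]
ee_rot: [-0.0, 0.515, 0.857, 0.0]
force: [-0.3, -0.7, 1.0]
grip_width: 0.999
grip_force: 0.0
```

```bash
python3 -c "
from h import *
to(495,-217,260,165)"
```

```text
pos [ 495.7 -216.1  259.4] yaw 117.9 q6 -1.12 F [-0.3 -0.7  1. ] M [-0.01  0.01  0.  ] w 85.3 gf 0.0 t 1.4
off [-0.04 -0.11 -0.06] rot [ -0.   -0.  -47.1]
```

step_arm --plan '[{"offset":[0,0,0],"rot":[0,0,-47],"gripper":8.5},{"offset":[0,0,0],"rot":[0,0,-47],"gripper":8.5},{"offset":[0,0,0],"rot":[0,0,-47],"gripper":8.5},{"offset":[0,0,0],"rot":[0,0,-47],"gripper":8.5},{"offset":[0,0,0],"rot":[0,0,-47],"gripper":8.5},{"offset":[0,0,0],"rot":[0,0,-47],"gripper":8.5},{"offset":[0,0,0],"rot":[0,0,-47],"gripper":8.5},{"offset":[0,0,0],"rot":[0,0,-47],"gripper":8.5}]'

```text
time_s: 2.2
eef_pos: [495.3, -216.9, 259.8]
ee_rot: [-0.0, 0.136, 0.991, 0.0]
force: [0.8, 0.1, 0.3]
grip_width: 0.994
grip_force: 0.0
```

```bash
python3 -c "
from h import *
s=sense();c=capture('wrist');cv2.imwrite('pics/w1.png',c['color'][...,::-1]);W=cloud(c,s)
p=near(W,(495,-217),30,66,80);print(hexfit(p[:,:2]),len(p),np.median(p[:,2]))
q=near(W,(495,-217),55,38,50);print(len(q),((q.min(0)+q.max(0))/2).round(1),np.ptp(q,axis=0),np.median(q[:,2]))
to(495,-217,120,165)"
```

```text
(array([ 495.9, -216.9]), 18, np.float64(38.9), np.float64(40.9)) 2249 71.43519005938978
5127 [ 496.4 -217.2   44. ] [83.84128169 84.12846391 11.79681553] 45.05432145676437
pos [ 495.3 -216.8  259.8] yaw 164.4 q6 -1.93 F [-0.8 -0.6  0.1] M [-0.03  0.02 -0.06] w 84.9 gf 0.0 t 2.25
off [ 0.02 -0.02 13.98] rot [ 0.  -0.  -0.6]
```

View pics/w1.png

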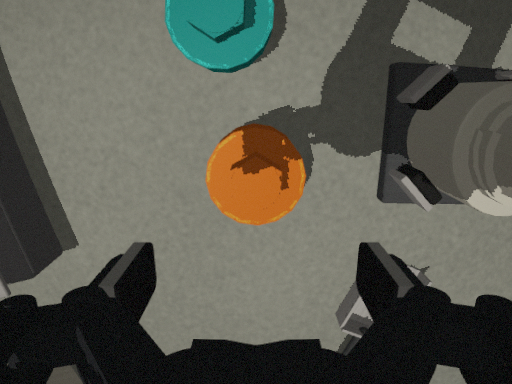

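The wrist picture shows the lid at pixel (256,175) between the open fingers. The depth fit puts it at (496,-217) with the flats at 18°.

step_arm --plan '[{"offset":[-0.1,0,5],"rot":[0,0,-3.6],"gripper":8.5},{"offset":[-0.1,0,9],"rot":[0,0,-3.6],"gripper":8.5},{"offset":[-0.1,0,12],"rot":[0,0,-3.6],"gripper":8.5},{"offset":[-0.1,0,14],"rot":[0,0,-3.6],"gripper":8.5},{"offset":[-0.1,0,14],"rot":[0,0,-3.6],"gripper":4},{"offset":[-0.1,0,14],"rot":[0,0,-3.6],"gripper":3},{"offset":[-0.1,0,14],"rot":[0,0,-3.6],"gripper":3},{"offset":[-0.1,0,14],"rot":[0,0,-3.6],"gripper":3},{"offset":[-0.1,0,14],"rot":[0,0,-3.6],"gripper":3},{"offset":[-0.1,0,14],"rot":[0,0,-3.6],"gripper":3},{"offset":[-0.1,0,14],"rot":[0,0,-3.6],"gripper":3}]' --squeeze 60

```text
time_s: 3.35
eef_pos: [497.0, -217.6, 121.8]
ee_rot: [0.002, 0.104, 0.995, -0.001]
force: [-1.2, 0.7, 6.9]
grip_width: 0.459
grip_force: 60.1
```

```bash
python3 -c "
from h import *
to(513,-28,280,195)"
```

```text
pos [ 497.  -217.6  121.8] yaw 168.1 q6 -1.99 F [-1.2  0.7  6.9] M [-0.05  0.03 -0.02] w 39.2 gf 60.1 t 3.35
off [  2.29  18.86 -15.86] rot [ -0.1   0.2 -26.9]
```

```bash
python3 -c "
from h import *
to(578,18,300,215)"
```

```text
pos [ 497.  -217.6  121.8] yaw 168.1 q6 -1.99 F [-1.2  0.7  6.9] M [-0.05  0.03 -0.02] w 39.2 gf 60.1 t 3.35
off [ -3.12  24.7  -17.85] rot [ -0.2   0.1 -46.9]
```

step_arm --plan '[{"offset":[0,0,-4],"rot":[0,0,0],"gripper":3},{"offset":[0,0,-9],"rot":[0,0,0],"gripper":3},{"offset":[0,0,-14],"rot":[0,0,0],"gripper":3},{"offset":[0,0,-18],"rot":[0,0,0],"gripper":3},{"offset":[-3.1,24.7,-18],"rot":[0,0,-46.9],"gripper":3},{"offset":[-3.1,24.7,-18],"rot":[0,0,-46.9],"gripper":3},{"offset":[-3.1,24.7,-18],"rot":[0,0,-46.9],"gripper":3},{"offset":[-3.1,24.7,-18],"rot":[0,0,-46.9],"gripper":3},{"offset":[-3.1,24.7,-18],"rot":[0,0,-46.9],"gripper":3},{"offset":[-3.1,24.7,-18],"rot":[0,0,-46.9],"gripper":3},{"offset":[-3.1,24.7,-18],"rot":[0,0,-46.9],"gripper":3},{"offset":[-3.1,24.7,-18],"rot":[0,0,-46.9],"gripper":3}]'

```text
time_s: 4.55
eef_pos: [577.4, 17.7, 300.4]
ee_rot: [0.0, -0.299, 0.954, -0.0]
force: [-0.8, -0.6, -1.5]
grip_width: 0.461
grip_force: 60.2
```

```bash
cat >> h.py <<'E'
def look(name):
    s=sense();c=capture('wrist');cv2.imwrite(f'pics/{name}.png',c['color'][...,::-1]);W=cloud(c,s)
    q=s["ee_rot"];Rm=R.from_quat([q[1],q[2],q[3],q[0]])
    return s,c,W,Rm.inv().apply((W-s["eef_pos"]).reshape(-1,3)).reshape(W.shape)
def circ(p):
    A=np.c_[2*p,np.ones(len(p))]; k=np.linalg.lstsq(A,(p**2).sum(1),rcond=None)[0]
    return k[:2].round(2),round(float(np.sqrt(k[2]+k[0]**2+k[1]**2)),2)
E
python3 - <<'E'
from h import *
s,c,W,T=look("w2")
p=near(W,(512.5,-28),34,143,148);print("rim",len(p),p.mean(0).round(1),np.median(p[:,2]),cv2.minEnclosingCircle(p[:,:2].astype(np.float32)))
hsv=cv2.cvtColor(c["color"],cv2.COLOR_RGB2HSV)
m=(hsv[...,0]<20)&(hsv[...,1]>130)&~np.isnan(T[...,0])&(np.abs(T[...,0])<60)&(np.abs(T[...,1])<60)
t=T[m];print(len(t),t.min(0),t.max(0))
for z in range(70,130,4):
    q=t[(t[:,2]>z)&(t[:,2]<z+4)]
    if len(q)>30: print(z,len(q),circ(q[:,:2]))
to(512.5,-28,300,215)
E
```

```text
rim 1820 [514.7 -28.5 145. ] 144.98785854437773 ((515.2499389648438, -28.012191772460938), 29.712608337402344)
22060 [-42.3284601  -55.94346866 -22.60954391] [ 59.99543923  59.29680822 301.46200823]
70 243 (array([ 0.63, -0.17]), 20.87)
74 10412 (array([-1.12, -0.13]), 35.11)
78 345 (array([ 6.04, -0.5 ]), 33.73)
82 139 (array([ 0.1 , -0.21]), 42.27)
86 147 (array([-0.41, -0.19]), 42.75)
90 128 (array([ 0.16, -0.18]), 42.24)
94 118 (array([ 0.  , -0.26]), 42.4)
98 109 (array([-0.14, -0.11]), 42.52)
102 111 (array([ 0.29, -0.26]), 42.12)
106 97 (array([ 0.11, -0.1 ]), 42.28)
110 87 (array([-0.22, -0.15]), 42.61)
114 87 (array([ 0.17, -0.11]), 42.25)
118 59 (array([ 0.26, -0.22]), 42.18)
pos [577.3  17.4 300.3] yaw -145.2 q6 -2.35 F [ 0.3 -0.2 -1.3] M [-0.03  0.    0.  ] w 39.3 gf 60.2 t 4.6
off [ 7.91 -0.02  0.03] rot [-0.   0.  -0.2]
```

View pics/w2.png

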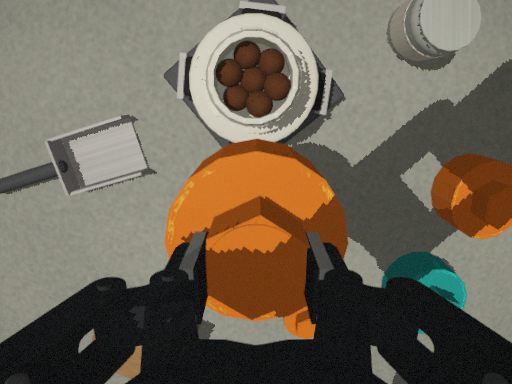

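The wrist picture shows the mouth at about pixel (253,80), fully visible, with the held lid centred at (257,230). I'll refine the rim centre in tool coordinates, so camera bias cancels between the lid and the mouth.

Run:
```python
from h import *
s,c,W,T=look("w3")
ok=~np.isnan(W[...,0])&(W[...,2]>142)&(W[...,2]<148)&(np.hypot(W[...,0]-514,W[...,1]+28)<36)
p=T[ok][:,:2];ctr=p.mean(0)
for _ in range(3):
    a=np.arctan2(*(p-ctr).T[::-1]);r=np.hypot(*(p-ctr).T);b=((a+np.pi)/(2*np.pi)*36).astype(int)
    o=np.array([p[b==i][np.argsort(r[b==i])[-3]] for i in range(36) if (b==i).sum()>8]);n=np.array([p[b==i][np.argsort(r[b==i])[2]] for i in range(36) if (b==i).sum()>8])
    co,ci=circ(o),circ(n);ctr=co[0]
print(len(o),co,ci)
to(514.5,-28.3,262,215)
```

```text
36 (array([76.93, -1.81]), 29.42) (array([76.87, -1.76]), 24.99)
pos [577.3  17.2 300.2] yaw -145.2 q6 -2.35 F [-0.1 -1.5 -0.6] M [-0.01  0.01 -0.01] w 39.2 gf 60.2 t 4.65
off [ 7.76 -0.15  3.82] rot [-0.   0.  -0.2]
```

step_arm --plan '[{"offset":[4,0,0],"rot":[0,0,0],"gripper":3},{"offset":[7.68,-0.16,0],"rot":[0,0,0],"gripper":3},{"offset":[7.68,-0.16,2],"rot":[0,0,0],"gripper":3},{"offset":[7.68,-0.16,3],"rot":[0,0,0],"gripper":3},{"offset":[7.68,-0.16,3.5],"rot":[0,0,0],"gripper":3},{"offset":[7.68,-0.16,4],"rot":[0,0,0],"gripper":3},{"offset":[7.68,-0.16,4.4],"rot":[0,0,0],"gripper":3}]'

```text
time_s: 5.35
eef_pos: [515.9, -27.1, 255.8]
ee_rot: [0.0, -0.301, 0.954, -0.0]
force: [-0.8, -0.5, -0.9]
grip_width: 0.456
grip_force: 60.2
```

```bash
python3 -c "
from h import *
to(514.5,-28.3,241,215)"
```

```text
pos [515.9 -27.1 255.8] yaw -145.0 q6 -2.46 F [-0.8 -0.5 -0.9] M [-0.08 -0.05  0.01] w 38.9 gf 60.2 t 5.35
off [ 0.18 -0.02  1.48] rot [-0.  0.  0.]
```

step_arm --plan '[{"offset":[0,0,0.4],"rot":[0,0,0],"gripper":3},{"offset":[0,0,0.8],"rot":[0,0,0],"gripper":3},{"offset":[0,0,1.1],"rot":[0,0,0],"gripper":3},{"offset":[0,0,1.4],"rot":[0,0,0],"gripper":3},{"offset":[0,0,1.5],"rot":[0,0,0],"gripper":3},{"offset":[0,0,1.5],"rot":[0,0,0],"gripper":3}]'

```text
time_s: 5.95
eef_pos: [515.6, -27.3, 240.8]
ee_rot: [-0.0, -0.301, 0.954, -0.0]
force: [0.5, -1.8, -2.8]
grip_width: 0.461
grip_force: 60.1
```

```bash
python3 -c "
from h import *
to(514.5,-28.3,241,215)"
```

```text
pos [515.6 -27.3 240.8] yaw -145.0 q6 -2.46 F [ 0.5 -1.8 -2.8] M [-0.3  -0.13  0.03] w 39.4 gf 60.1 t 5.95
off [ 0.15 -0.02 -0.02] rot [-0. -0.  0.]
```

step_arm --plan '[{"offset":[0,0,0.1],"rot":[0,0,0],"gripper":3},{"offset":[0,0,0.2],"rot":[0,0,0],"gripper":3},{"offset":[0,0,0.2],"rot":[0,0,0],"gripper":3}]'

```text
time_s: 6.25
eef_pos: [515.6, -27.3, 239.7]
ee_rot: [0.0, -0.301, 0.954, -0.0]
force: [-2.8, -1.4, 4.8]
grip_width: 0.463
grip_force: 60.8
```

```bash
python3 -c "
from h import *
to(514.5,-28.3,241,215)"
```

```text
pos [515.6 -27.3 239.7] yaw -145.0 q6 -2.46 F [-2.8 -1.4  4.8] M [-0.16  0.42 -0.05] w 39.5 gf 60.8 t 6.25
off [ 0.15 -0.02 -0.13] rot [-0.  0.  0.]
```

Contact on the crests at 239.7 mm. The arm is compliant, about 5 N/mm, so I'll turn clockwise under a light press.

step_arm --plan '[{"offset":[0,0,0.1],"rot":[0,0,4],"gripper":3},{"offset":[0,0,0.1],"rot":[0,0,8],"gripper":3},{"offset":[0,0,0.1],"rot":[0,0,12],"gripper":3},{"offset":[0,0,0.1],"rot":[0,0,16],"gripper":3},{"offset":[0,0,0.1],"rot":[0,0,20],"gripper":3},{"offset":[0,0,0.1],"rot":[0,0,24],"gripper":3},{"offset":[0,0,0.1],"rot":[0,0,28],"gripper":3}]'

```text
time_s: 6.95
eef_pos: [516.0, -27.7, 239.6]
ee_rot: [0.001, -0.06, 0.998, -0.001]
force: [-1.7, -4.5, 9.5]
grip_width: 0.46
grip_force: 59.6
```

```bash
python3 -c "
from h import *
to(514.5,-28.3,241,215)"
```

```text
pos [516.  -27.7 239.6] yaw -173.1 q6 -1.97 F [-1.7 -4.5  9.5] M [-0.81  0.4   0.24] w 39.3 gf 59.6 t 6.95
off [ 0.15 -0.04 -0.14] rot [ -0.2   0.1 -28.1]
```

Still riding on the crests, at 239.6 with 9.5 N. I'll keep turning.

step_arm --plan '[{"offset":[0,0,0],"rot":[0,0,4],"gripper":3},{"offset":[0,0,0],"rot":[0,0,8],"gripper":3},{"offset":[0,0,0],"rot":[0,0,12],"gripper":3},{"offset":[0,0,0],"rot":[0,0,16],"gripper":3},{"offset":[0,0,0],"rot":[0,0,20],"gripper":3},{"offset":[0,0,0],"rot":[0,0,24],"gripper":3},{"offset":[0,0,0],"rot":[0,0,28],"gripper":3}]'

```text
time_s: 7.65
eef_pos: [515.9, -28.2, 239.6]
ee_rot: [0.001, 0.183, 0.983, -0.001]
force: [-3.0, -6.5, 10.9]
grip_width: 0.463
grip_force: 59.0
```

step_arm --plan '[{"offset":[0,0,0],"rot":[0,0,4],"gripper":3},{"offset":[0,0,0],"rot":[0,0,8],"gripper":3},{"offset":[0,0,0],"rot":[0,0,12],"gripper":3},{"offset":[0,0,0],"rot":[0,0,16],"gripper":3},{"offset":[0,0,0],"rot":[0,0,20],"gripper":3}]'

```text
time_s: 8.15
eef_pos: [515.7, -28.5, 238.8]
ee_rot: [0.001, 0.351, 0.936, -0.002]
force: [-2.4, -8.4, 3.6]
grip_width: 0.46
grip_force: 59.6
```

```bash
python3 -c "
from h import *
to(514.5,-28.3,241,215)"
```

```text
pos [515.7 -28.5 238.8] yaw 138.9 q6 -1.13 F [-2.4 -8.4  3.6] M [-1.76  0.52  0.26] w 39.3 gf 59.6 t 8.15
off [ 0.1  -0.06 -0.22] rot [ -0.2   0.1 -76.1]
```

step_arm --plan '[{"offset":[-0.03,-0.11,0.1],"rot":[0,0,0],"gripper":3},{"offset":[-0.03,-0.11,0.2],"rot":[0,0,0],"gripper":3},{"offset":[-0.03,-0.11,0.2],"rot":[0,0,2],"gripper":3}]'

```text
time_s: 8.45
eef_pos: [515.6, -29.0, 238.4]
ee_rot: [0.002, 0.366, 0.93, -0.001]
force: [-4.1, -4.5, 16.0]
grip_width: 0.459
grip_force: 60.0
```

```bash
python3 -c "
from h import *
to(514.5,-28.3,241,215)"
```

```text
pos [515.6 -29.  238.4] yaw 137.0 q6 -1.1 F [-4.1 -4.5 16. ] M [-1.02  0.88  0.32] w 39.2 gf 60.0 t 8.45
off [ 0.13 -0.03 -0.26] rot [ -0.2   0.2 -78. ]
```

step_arm --plan '[{"offset":[0.03,0,-0.1],"rot":[0,0,4],"gripper":3},{"offset":[0.03,0,-0.1],"rot":[0,0,8],"gripper":3},{"offset":[0.03,0,-0.1],"rot":[0,0,12],"gripper":3}]'

```text
time_s: 8.75
eef_pos: [514.8, -28.7, 237.1]
ee_rot: [0.001, 0.463, 0.886, -0.001]
force: [-0.3, -6.7, -2.1]
grip_width: 0.462
grip_force: 59.9
```

step_arm --plan '[{"offset":[0,0,0],"rot":[0,0,4],"gripper":3},{"offset":[0,0,0],"rot":[0,0,8],"gripper":3},{"offset":[0,0,0],"rot":[0,0,12],"gripper":3},{"offset":[0,0,0],"rot":[0,0,16],"gripper":3}]'

```text
time_s: 9.15
eef_pos: [514.7, -28.7, 236.9]
ee_rot: [0.0, 0.582, 0.813, -0.001]
force: [-1.5, -5.3, -1.9]
grip_width: 0.464
grip_force: 59.8
```

```bash
python3 -c "
from h import *
to(514.5,-28.3,241,215)"
```

```text
pos [514.7 -28.7 236.9] yaw 108.9 q6 -0.61 F [-1.5 -5.3 -1.9] M [-1.09  0.2   0.14] w 39.6 gf 59.8 t 9.15
off [ 0.04 -0.01 -0.41] rot [-1.000e-01  0.000e+00 -1.061e+02]
```

It's below the crest level with no upward force, so it has probably found the gap. I'll push down gently to test that.

step_arm --plan '[{"offset":[0,0,0.1],"rot":[0,0,0],"gripper":3},{"offset":[0,0,0.2],"rot":[0,0,0],"gripper":3},{"offset":[0,0,0.3],"rot":[0,0,0],"gripper":3},{"offset":[0,0,0.3],"rot":[0,0,0],"gripper":3}]'

```text
time_s: 9.55
eef_pos: [514.7, -28.7, 234.1]
ee_rot: [0.0, 0.581, 0.814, -0.001]
force: [-1.6, -5.7, -0.1]
grip_width: 0.46
grip_force: 60.6
```

```bash
python3 -c "
from h import *
to(514.5,-28.3,241,215)"
```

```text
pos [514.7 -28.7 234.1] yaw 109.0 q6 -0.61 F [-1.6 -5.7 -0.1] M [-1.16  0.39  0.01] w 39.3 gf 60.6 t 9.55
off [ 0.04 -0.01 -0.69] rot [-1.00e-01  0.00e+00 -1.06e+02]
```

This lid fits. I'll take it to the bottom of the drop, then screw it down.

step_arm --plan '[{"offset":[-0.09,-0.03,0.1],"rot":[0,0,0],"gripper":3},{"offset":[-0.09,-0.03,0.2],"rot":[0,0,0],"gripper":3},{"offset":[-0.09,-0.03,0.3],"rot":[0,0,0],"gripper":3},{"offset":[-0.09,-0.03,0.3],"rot":[0,0,0],"gripper":3}]'

```text
time_s: 9.95
eef_pos: [514.8, -29.1, 230.9]
ee_rot: [0.0, 0.581, 0.814, -0.0]
force: [-1.6, -4.7, -0.5]
grip_width: 0.459
grip_force: 60.7
```

step_arm --plan '[{"offset":[0,0,0],"rot":[0,0,4],"gripper":3},{"offset":[0,0,0.03],"rot":[0,0,8],"gripper":3},{"offset":[0,0,0.06],"rot":[0,0,12],"gripper":3},{"offset":[0,0,0.1],"rot":[0,0,16],"gripper":3},{"offset":[0,0,0.13],"rot":[0,0,20],"gripper":3}]'

```text
time_s: 10.45
eef_pos: [514.7, -29.2, 229.5]
ee_rot: [0.0, 0.714, 0.7, -0.0]
force: [-1.6, -4.8, -0.3]
grip_width: 0.463
grip_force: 60.0
```

```bash
python3 -c "
from h import *
to(514.5,-28.3,241,215)"
```

```text
pos [514.7 -29.2 229.5] yaw 88.9 q6 -0.26 F [-1.6 -4.8 -0.3] M [-0.98  0.39  0.04] w 39.6 gf 60.0 t 10.45
off [ 0.09 -0.02 -1.15] rot [-1.000e-01 -0.000e+00 -1.261e+02]
```

step_arm --plan '[{"offset":[-0.05,0,0.05],"rot":[0,0,4],"gripper":3},{"offset":[-0.05,0,0.1],"rot":[0,0,8],"gripper":3},{"offset":[-0.05,0,0.15],"rot":[0,0,12],"gripper":3},{"offset":[-0.05,0,0.2],"rot":[0,0,16],"gripper":3},{"offset":[-0.05,0,0.25],"rot":[0,0,20],"gripper":3}]'

```text
time_s: 10.95
eef_pos: [514.5, -29.6, 227.7]
ee_rot: [0.0, 0.825, 0.566, -0.001]
force: [-5.1, -4.1, 8.4]
grip_width: 0.458
grip_force: 60.3
```

```bash
python3 -c "
from h import *
to(514.5,-28.3,241,215)"
```

```text
pos [514.5 -29.6 227.7] yaw 68.9 q6 0.08 F [-5.1 -4.1  8.4] M [-0.82  1.2   0.23] w 39.1 gf 60.3 t 10.95
off [ 0.12 -0.05 -1.33] rot [-1.000e-01 -0.000e+00 -1.461e+02]
```

Now on the thread flank at 227.7 with 8 N. I'll keep screwing with a steady light press.

step_arm --plan '[{"offset":[0,0,0.02],"rot":[0,0,4],"gripper":3},{"offset":[0,0,0.05],"rot":[0,0,8],"gripper":3},{"offset":[0,0,0.08],"rot":[0,0,12],"gripper":3},{"offset":[0,0,0.1],"rot":[0,0,16],"gripper":3},{"offset":[0,0,0.13],"rot":[0,0,20],"gripper":3}]'

```text
time_s: 11.45
eef_pos: [514.2, -29.4, 226.1]
ee_rot: [-0.0, 0.91, 0.414, -0.001]
force: [-7.1, -4.1, 7.3]
grip_width: 0.462
grip_force: 60.0
```

```bash
python3 -c "
from h import *
to(514.5,-28.3,241,215)"
```

```text
pos [514.2 -29.4 226.1] yaw 48.9 q6 0.43 F [-7.1 -4.1  7.3] M [-0.61  1.3   0.23] w 39.5 gf 60.0 t 11.45
off [ 0.1  -0.05 -1.49] rot [-1.000e-01 -1.000e-01 -1.661e+02]
```

step_arm --plan '[{"offset":[-0.08,-0.05,0.02],"rot":[0,0,4],"gripper":3},{"offset":[-0.08,-0.05,0.04],"rot":[0,0,8],"gripper":3},{"offset":[-0.08,-0.05,0.07],"rot":[0,0,12],"gripper":3}]'

```text
time_s: 11.75
eef_pos: [513.9, -29.5, 225.8]
ee_rot: [-0.0, 0.949, 0.316, 0.0]
force: [-4.8, -1.8, 9.3]
grip_width: 0.458
grip_force: 60.4
```

```bash
python3 -c "
from h import *
to(514.5,-28.3,241,215)"
```

```text
pos [513.9 -29.5 225.8] yaw 36.9 q6 0.64 F [-4.8 -1.8  9.3] M [-0.07  0.98  0.21] w 39.1 gf 60.4 t 11.75
off [ 0.12 -0.06 -1.52] rot [   0.    -0.  -178.1]
```

step_arm --plan '[{"offset":[0,0,0.02],"rot":[0,0,4],"gripper":3},{"offset":[0,0,0.04],"rot":[0,0,8],"gripper":3},{"offset":[0,0,0.04],"rot":[0,0,12],"gripper":3}]'

```text
time_s: 12.05
eef_pos: [512.9, -29.5, 226.0]
ee_rot: [0.0, 0.976, 0.217, -0.002]
force: [-12.7, -1.1, 20.7]
grip_width: 0.459
grip_force: 71.2
```

```bash
python3 -c "
from h import *
to(514.5,-28.3,241,215)"
```

```text
pos [512.9 -29.5 226. ] yaw 25.1 q6 0.85 F [-12.7  -1.1  20.7] M [-0.18  2.1   2.74] w 39.2 gf 71.2 t 12.05
off [ 0.19 -0.04 -1.5 ] rot [3.000e-01 1.000e-01 1.701e+02]
```

Hard stop: 2.7 Nm of torque and no further sinking. I'll relax the command, release and check.

step_arm --plan '[{"offset":[0,0,-0.3],"rot":[0,0,-1.5],"gripper":3},{"offset":[0,0,-0.3],"rot":[0,0,-1.5],"gripper":8.5},{"offset":[0,0,-0.3],"rot":[0,0,-1.5],"gripper":8.5},{"offset":[0,0,-0.3],"rot":[0,0,-1.5],"gripper":8.5},{"offset":[0,0,-0.3],"rot":[0,0,-1.5],"gripper":8.5},{"offset":[0,0,-3],"rot":[0,0,-1.5],"gripper":8.5},{"offset":[0,0,-7],"rot":[0,0,-1.5],"gripper":8.5},{"offset":[0,0,-12],"rot":[0,0,-1.5],"gripper":8.5},{"offset":[0,0,-16],"rot":[0,0,-1.5],"gripper":8.5},{"offset":[0,0,-16],"rot":[0,0,-1.5],"gripper":8.5}]'

```text
time_s: 13.05
eef_pos: [514.6, -29.8, 390.2]
ee_rot: [0.002, 0.973, 0.229, 0.005]
force: [0.7, -0.0, 0.6]
grip_width: 0.999
grip_force: 0.0
```

Run:
```python
from h import *
s,c,W,T=look("w4")
def chk(W):
    p=near(W,(513.5,-28.5),30,150,225);print("top z",np.percentile(p[:,2],[50,90,99]).round(1))
    p=near(W,(513.5,-28.5),55,140,162)
    d=p[np.hypot(*(p[:,:2]-[513.5,-28.5]).T)<40]; h=np.median(d[:,2]); d=d[abs(d[:,2]-h)<3]
    k=np.linalg.lstsq(np.c_[d[:,:2]-d[:,:2].mean(0),np.ones(len(d))],d[:,2],rcond=None)[0];print("cap",h.round(1),"tilt deg",np.degrees(k[:2]).round(2),d.mean(0).round(1))
chk(W)
c=capture("side");chk(cloud(c));cv2.imwrite("pics/s2.png",cv2.resize(c["color"][100:290,180:400,::-1],None,fx=3,fy=3))
to(513,-28,300)
```

```text
top z [175.3 176.3 177.1]
cap 149.1 tilt deg [0.19 0.11] [515.8 -27.4 149.1]
top z [166.9 178.  179.2]
cap 151.3 tilt deg [-0.24 -0.13] [510.5 -18.1 151. ]
pos [513.9 -29.6 384.9] yaw 26.5 q6 0.82 F [ 0.1  0.5 -0.8] M [-0.01  0.02  0.  ] w 85.1 gf 0.0 t 13.15
off [-0.02 -0.19  8.49] rot [ 0.  -0.1 -0. ]
```

View pics/s2.png

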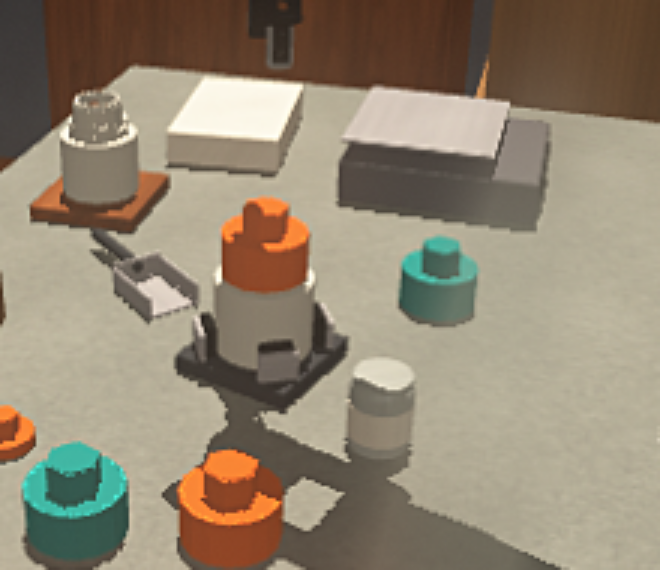

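The side view shows the lid seated level at pixel (265,240) in the crop. The cap flat is at 149.1 mm, against 149.0 expected when fully home, with a tilt of about 0.2°. The other lid is still flat and untouched.

```bash
python3 -c "
from rig import *
print(finish_job())"
```

```text
the job is handed in; nothing more can be done
None
```

The canister is closed with the large lid that was on its right: it dropped into the thread, screwed to a hard stop and sits level (cap at 149.1 mm, 149.0 expected). The other large lid still lies flat where it was, I moved nothing else, and the job is handed in after about 13 s of arm time.

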